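Clamp a cork wedge sole in the holding jig with its cam lever

TASK

Clamp the cork wedge sole in the holding jig, ready for its edge to be finished: slide the bar in by its black knob until the red heel pad has pushed the wedge's toe fully home in the V stop and presses on it snugly, without denting the cork, and only then swing the orange cam lever over centre until it lies shut along the bar and locks it. The wedge must stay gripped when you let go; do not force the lever past its stop, and leave the other things on the table alone.

Things in the scene. Friction and masses are not known exactly. Their poses are not given: they have to be found in the camera images.
- jig: holding jig fixed to the table: aluminium base 100 mm (x) by 455 mm (y), bed top 14 mm up. Origin on the table under the bar's axis, y along the bar (+y: pushing in, wedge's toe), z up. Blue tailstock, 56 x 50 mm, 66 tall, at y -155 to -205. The aluminium V toe stop at +y is set by hand within 40 mm and not measured: toe home is found by feel, with joint bar at 65 to 105 mm.
- bar (a joint): how far the level steel bar (20 mm thick, axis 42 mm above the table) is pushed in towards the jig's +y, in m, 0 to 0.125. With the lever open it drags with about 9 N (plus 0.5 N per 10 mm/s) and stays where it is left; with the lever shut it is locked.
- knob (a point): centre of the black round push knob on the bar's outer end, 42 mm above the table; 38 mm across, 30 mm long along y; its flat rear face, 24 mm across, is 15 mm from here towards the jig's -y. Push it there, or pinch it from above.
- heel_pad: red V heel pad (45 degree faces), 64 mm wide, 38 tall, on the bar's inner end; origin on the bar's axis where the wedge's hindmost edge comes to lie; axes as the jig's. Its rubber buffer gives 1 mm per 4 N, up to 9 mm. Snug is 4 to 12 N on the wedge (the knob takes the bar's 9 N drag on top; on letting go up to 9 N remains); over 18 N dents the cork.
- wedge: cork wedge sole lying loose on the bed, 215 mm long (y), heel end (-y) round, 56 mm wide, 66 tall, toe end (+y) round, 76 mm wide, 30 tall; about 0.22 kg; origin under its middle, z up. It starts 10 to 62 mm short of the toe stop and slides on the bed with 1 to 2 N.
- lever (a joint): cam lever angle, rad: 0 open (stands out to the jig's -x), 1.80 shut against its stop, beside the bar, pointing to the jig's -y; turns anticlockwise from above. Free at first, stiffer from 0.7, hardest at 1.0 to 1.35 (8 to 12 N at lever_grip), over centre at 1.60, then snaps shut; let go before that it may spring back. Over 40 N is forcing it. Starts at 0 to 0.35.
- lever_pivot (a point): the lever's upright hinge axis at the lever's mid-height, 42 mm above the table, 45 mm to the jig's -x of the bar's axis, at the jig's y = -180 mm; fixed to the jig, axes as the jig's
- lever_grip (a point): middle of the orange lever handle, 70 mm from the hinge axis; x axis from the hinge to the free end (96 mm from the hinge), z up. Handle 12 mm thick (y), 24 mm tall (30 to 54 mm above the table). To shut, push on the face that looks to its -y.
- wine_wedge: loose wedge sole, black with a wine-red top, 200 x 68 x 75 mm, lying on the table; origin under its middle
- hammer: loose hammer lying on the table
- brush: loose brush lying beyond the jig
- screwdriver: loose screwdriver lying on the table
- glue_jar: loose amber jar with a yellow lid, 68 mm wide, 85 mm tall, beyond the jig
- spool: loose green spool, 38 mm wide, 48 mm tall, beyond the jig
- wax_tin: loose flat red tin, 72 mm wide, 28 mm tall, on the robot's side of the jig near its toe end
- heel_block: loose yellow shoe heel, 54 mm wide, 70 mm tall, standing on its narrow end
Not all that is in view belongs to the job. Of the things like the wedge, leave any that is purple or turquoise; of the rest the smaller one is meant.

How it is judged:
On the way, in this order (a step that is already met when the one before it is completed fails the run):
1. with the lever still open (under 1.0 rad), the heel pad presses the wedge home against the toe stop with more than 3 N (contact force between heel_pad and wedge above 3 N and value of joint lever below 1 rad), for 0.2 s.
2. the lever is over centre and shut (over 1.72 rad) (value of joint lever above 1.72 rad), for 0.2 s.
At the end, for the whole second after the job is handed in: Lever shut past centre (over 1.72 rad); wedge at rest, flat (within 0.08 rad) and in line with the jig (within 0.1 rad), gripped with 3 to 18 N at the heel pad, which is more than it takes to slide the wedge, so that its toe is home in the stop (value of joint lever above 1.72 rad and contact force between heel_pad and wedge between 3 and 18 N and angle between wedge's own z axis and vertical below 0.08 rad and angle between the y axis of wedge and the y axis of jig, either way round below 0.1 rad and linear speed of wedge below 0.02 m/s); the robot touches nothing.
It fails at once if the heel pad presses on the wedge with more than 18 N and dents the cork (contact force between heel_pad and wedge above 18 N).
It fails at once if the lever is forced with more than 40 N (contact force between the arm and lever above 40 N).
It fails at once if another thing on the table is shifted by more than 30 mm (distance of any of wine_wedge, hammer, brush, screwdriver, glue_jar, spool, wax_tin, heel_block from where it was at the start of the episode above 0.03 m).
It also fails if it takes over 58 s, if anything falls off the work surface, if the arm or the gripper's body presses on something with over 40 N, if the wrist force passes 120 N, or if a joint passes its speed limit or range.

ROBOT

A 7-joint arm with a two-finger parallel gripper is mounted at the origin on the work surface. World frame = base frame: x ahead of the robot, y to its left, z up, the work surface at z = 0. Lengths are in m, angles in rad, forces in N, time in s.
With the tool pointing down it reaches from about 0.4 to 0.85 m from the base axis. Payload 6.9 kg.
Tool frame: the origin (TCP) lies midway between the tips of the shut fingers; the grasp point (between the pads) lies 19 mm behind it; z points along the fingers, y is the line along which they close (so a half turn about z gives the same grasp; the last joint's range is limited). The gripper opens to 85 mm and grips with 20 to 120 N. Pads are 22 mm wide; open, the fingers measure 114 mm over their backs; the gripper's body (76 mm by 85 mm) begins 54 mm behind the grasp point. The pads swing forward as they close: fully open they stand 13 mm farther back than shut.
Start: joints at [1.409, 0.507, -0.238, 1.5, 0.126, 1.149, -0.155], TCP at [0.165, -0.603, 0.21] pointing down, gripper open.
Joint ranges: [-3.08, 3.08], [-0.24, 2.05], [-1.43, 1.35], [0, 2.5], [-1.52, 4.66], [0.17, 1.96], [-2.89, 2.89]. Speed limits (rad/s): [2.39, 2.39, 3.14, 3.14, 3.14, 3.14, 3.14].

INTERFACE

Orientations are given as [roll, pitch, yaw] about the fixed x, y, z axes, in that order (R = Rz(yaw) Ry(pitch) Rx(roll)).
In Python, from station import arm gives the robot as it stands. The module is installed in compiled form; this text tells all that it offers.
- The arm moves only by the shell command python3 -m creep 'ROWS' [FORCE]. ROWS is JSON, a list of rows, each a list of 3 entries, a list of its own where there are three numbers: the shift along the tool's x, y, z in mm, then the turn about the tool's z in degrees, then the gripper command: -1 is fully open, 1 is shut, values between are in proportion. In form: [[[dx, dy, dz], twist, hand], ...]. A call has 1 to 12 rows; each row shifts and turns the commanded pose from where the row before left it, along the tool's axes as they then stand; what a row does not reach is not made up. A row lasts 1/10 s, in which the tool goes at most 50 mm and 8.59 degrees, less where a joint would pass 70% of its speed; a pose out of reach is approached as far as the arm can. A call with a gripper value outside its range is refused whole. The fingers move at their own pace and stop on an object; FORCE is the grip in N (left out, the last holds). Time passes only in rows, so rows that do not move let the fingers close. It gives the time, the measured TCP pose, the force, the opening and the grip force at its end, in the units of the state.
- arm.get_state(): the state, without advancing time (a new reading comes with each control period).
- arm.capture(name): name is "scene" or "top" or "wrist"; returns (picture, depth): 480x640x3 uint8, red, green, blue; 480x640 float32, m along the optical axis (not along the pixel's ray), 0 where there is no reading.
- arm.get_calibration(name): a dict with "mtx" (3x3 intrinsics, pixels), "k1" (the pictures are not rectified: a ray, as slopes to the right and down, at radius r is drawn at 1 + k1 r^2 times it, then the intrinsics apply), "extrinsics" (4x4, takes a point from camera to world coordinates). Camera axes: x right, y up, looking along -z (the intrinsics and any distortion apply to the point x, -y, -z); pixel columns grow to the right and rows downward; lengths in m; the calibration is good to about 2 mm. A picture is of the moment at which its call begins: read the wrist's pose just before it. get_calibration takes no time and is no camera call; for the wrist camera it gives the pose at the moment of the call.
- arm.hand_in(): hands the job in; it is judged then, once.
The state is a dict: "clock": time; "joint_pos": joint angles; "dq": joint speeds; "tau": joint torques, N m; "position": TCP position; "tcp_rot": TCP orientation; "force": force on the tool from outside, world axes, zero at the start; "moment": the same for the moment, N m; "finger_gap": finger opening in m; "gripper_force": force on a finger pad.
Only numpy, scipy, OpenCV 4.12 (cv2) and the standard library are available. Lean on these libraries where they do the work, as an engineer would, in place of code of your own. Each camera call takes 0.05 s, during which the arm holds its last target. There are 200 camera calls.

## Working session

There is one attempt and no reset: what is moved stays moved. The work goes in short steps, Python scripts to look and compute and a shell command to move; the robot and the scene stay as the last step left them, time stands still between calls to the robot, and variables do not carry over. Pictures are saved under pics/ and viewed, at most 10 in all, crops included, and the job is handed in when it is done.

```bash
mkdir -p pics; cat > h.py <<'E'
import numpy as np,cv2
from station import arm
from scipy.spatial.transform import Rotation as R
def cap(n,f):
    c=arm.get_calibration(n); p,d=arm.capture(n); cv2.imwrite(f'pics/{f}.png',p[...,::-1]); np.savez(f'pics/{f}.npz',p=p,d=d,m=c['mtx'],k=c['k1'],e=c['extrinsics'])
def cloud(f):
    z=np.load(f'pics/{f}.npz'); d=z['d']; v,u=np.mgrid[0:480,0:640]; m=z['m']
    pts=np.stack([u,v],-1).reshape(-1,1,2).astype(float)
    q=cv2.undistortPoints(pts,m,np.array([float(z['k']),0,0,0])).reshape(480,640,2)
    c=np.stack([q[...,0]*d,-q[...,1]*d,-d],-1); w=c@z['e'][:3,:3].T+z['e'][:3,3]; w[d==0]=np.nan
    return z['p'],w
E
python3 - <<'E'
from h import *
cap('scene','s1');cap('top','t1')
s=arm.get_state();print(s)
a=np.hstack([cv2.imread('pics/s1.png')]);
E
```

```text
{'clock': 0.1, 'joint_pos': array([ 1.40849771,  0.50826081, -0.23752439,  1.5010381 ,  0.12566055,
        1.14890671, -0.15482235]), 'dq': array([ 0.00063641, -0.00258547, -0.00118364, -0.00251224,  0.0002357 ,
       -0.00035364,  0.00092669]), 'tau': array([-5.30468606e-03, -6.21840334e+01, -2.19481073e+00, -2.50208759e+01,
        1.25618230e-02,  7.78371032e-03,  4.25657061e-05]), 'position': array([ 0.16518779, -0.602264  ,  0.2088102 ]), 'tcp_rot': array([-3.13996245e+00, -2.11830832e-06,  2.67766202e-01]), 'force': array([-0.19552616, -0.28202819, -0.64678896]), 'moment': array([-0.00773569,  0.01205873,  0.01504934]), 'gripper_force': 0.0, 'finger_gap': 0.08536375226369299}
```

View pics/t1.png

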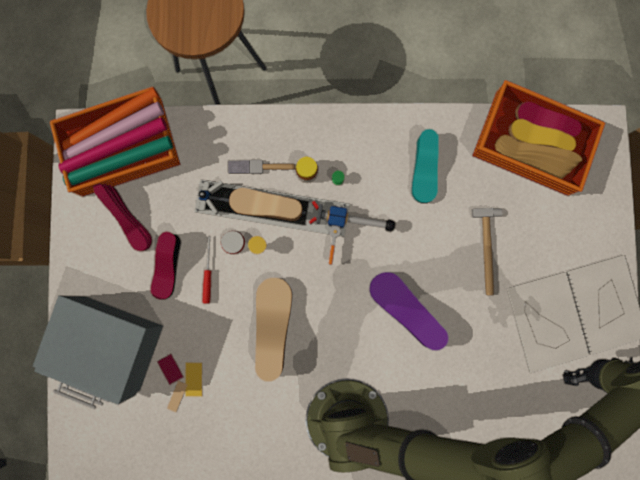

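View pics/s1.png

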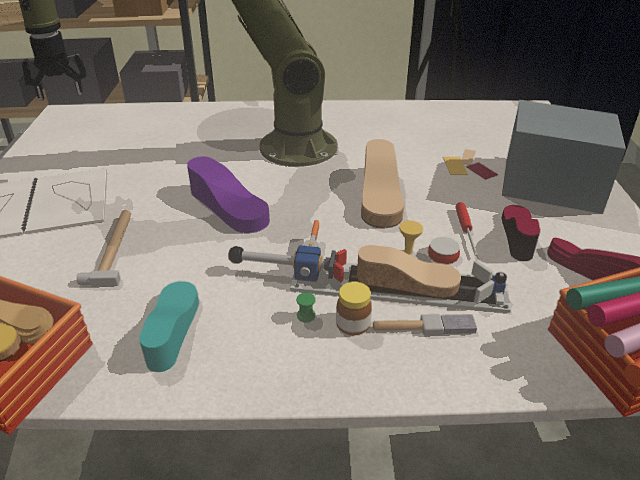

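Top view: the knob is at (390,226), the tailstock at (338,215), the orange lever at (332,248) pointing at the robot, and the toe stop at (205,195). Wedge candidates are the tan one in the jig (265,203), a larger tan one (270,328), purple (410,310), turquoise (425,165) and wine (165,265). The smaller tan one, in the jig, is meant.

```bash
python3 - <<'E'
from h import *
p,w=cloud('t1')
im=cv2.resize(p[170:280,190:410],None,fx=3.5,fy=3.5,interpolation=cv2.INTER_CUBIC);cv2.imwrite('pics/c1.png',im[...,::-1])
hsv=cv2.cvtColor(p,cv2.COLOR_RGB2HSV);v,u=np.mgrid[0:480,0:640]
def rep(n,m):
    q=w[m];q=q[~np.isnan(q[:,0])];print(n,len(q),np.round(np.median(q,0),4),np.round(q.mean(0),4),np.round(q.min(0),3),np.round(q.max(0),3))
box=lambda a,b,c,d:(u>=a)&(u<b)&(v>=c)&(v<d)
H,S,V=hsv[...,0],hsv[...,1],hsv[...,2];Z=w[...,2]
rep('knob',box(382,400,217,235)&(Z>.035))
rep('bar',box(352,380,214,232)&(Z>.04))
rep('blue',box(322,352,200,232)&(H>100)&(H<125)&(S>100)&(Z>.055))
m=box(322,345,225,270)&(H<16)&(S>120)&(Z>.03);rep('lever',m)
q=w[m][:,:2];q=q[~np.isnan(q[:,0])];l=cv2.fitLine(q.astype(np.float32),2,0,.01,.01);print(l.ravel())
rep('wedge',box(225,305,180,225)&(Z>.03)&(S>50)&(H<25))
q=w[box(352,396,214,236)&(Z>.04)][:,:2];print(cv2.fitLine(q.astype(np.float32),2,0,.001,.001).ravel())
E
```

```text
knob 141 [ 0.5635 -0.1263  0.0551] [ 0.5635 -0.1261  0.0546] [ 0.546 -0.145  0.039] [ 0.583 -0.106  0.066]
bar 185 [ 0.5757 -0.0575  0.0507] [ 0.5755 -0.0586  0.0507] [ 0.56  -0.099  0.041] [ 0.592 -0.019  0.068]
blue 286 [0.5901 0.0243 0.0664] [0.5901 0.0244 0.0665] [ 0.561 -0.002  0.056] [0.62  0.05  0.078]
lever 60 [0.4812 0.0427 0.0544] [0.4809 0.0425 0.0545] [0.456 0.037 0.045] [0.508 0.049 0.065]
[ 0.9881448  -0.15352485  0.48085424  0.04245584]
wedge 1610 [0.6255 0.2381 0.0562] [0.6267 0.2352 0.0604] [0.583 0.119 0.03 ] [0.7   0.339 0.091]
[ 0.18127874  0.98343176  0.5701679  -0.0883185 ]
```

View pics/c1.png

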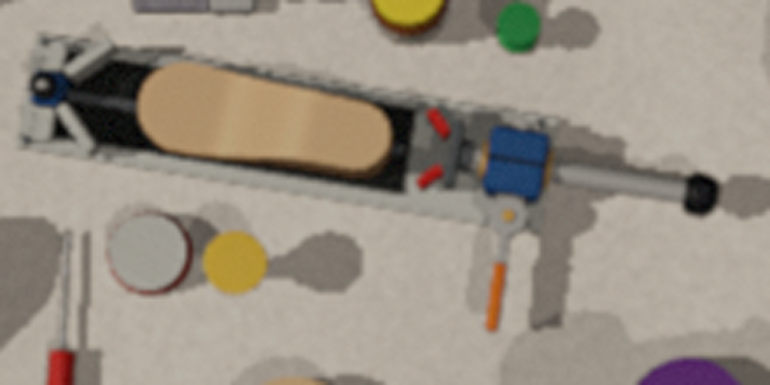

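The crop shows the tan wedge lying short of the V stop, the red pad behind it, the lever near 0 and the knob at the right. From the cloud I get a jig yaw of about -10.2°, blue centre (0.590, 0.024), knob (0.563, -0.126) and lever pivot (0.546, 0.032). Next I move behind the knob.

```bash
python3 -m creep '[[[40.5,-25.4,0],0,1],[[40.5,-25.4,0],0,1],[[40.5,-25.4,0],0,1],[[40.5,-25.4,0],0,1],[[40.5,-25.4,0],0,1],[[40.5,-25.4,0],0,1],[[40.5,-25.4,0],0,1],[[40.5,-25.4,0],0,1],[[40.5,-25.4,0],0,1],[[40.5,-25.4,0],0,1],[[40.5,-25.4,0],0,1],[[40.5,-25.4,0],0,1]]' 40; python3 -m creep '[[[0,0,0],-8.5,1],[[0,0,0],-8.5,1],[[0,0,0],-8.5,1],[[0,0,0],-8.5,1],[[0,0,0],-8.5,1],[[0,0,0],-8.5,1],[[0,0,0],-8.5,1],[[0,0,0],-5,1],[[0,0,0],0,1],[[0,0,0],0,1]]'
cat > j.py <<'E'
from h import *
yaw=np.radians(-10.2);X=np.array([np.cos(yaw),np.sin(yaw)]);Y=np.array([-X[1],X[0]]);B=np.array([.5901,.0243]);O=B+.18*Y
s=arm.get_state();t=s['position'];q=t[:2]-O;f=s['force'][:2]
a=s['tcp_rot'][2]
print('t',s['clock'],'jig mm',np.round([q@X*1e3,q@Y*1e3,t[2]*1e3],1),'yaw-jig deg',round(np.degrees(a-yaw),1),'F jig',np.round([f@X,f@Y,s['force'][2]],2),'q7',s['joint_pos'][6].round(2),'gap',s['finger_gap'])
E
python3 j.py
```

```text
clock: 1.3
position: [0.5542, -0.1786, 0.2093]
tcp_rot: [-3.141, 0.001, 0.268]
force: [0.4, -1.0, 0.5]
finger_gap: -0.0005
gripper_force: 0.0
clock: 2.3
position: [0.5532, -0.1803, 0.2093]
tcp_rot: [-3.141, -0.0, 1.391]
force: [0.2, -0.0, 0.7]
finger_gap: 0.0
gripper_force: 0.0
t 2.3 jig mm [-1.000e-01 -3.879e+02  2.093e+02] yaw-jig deg 89.9 F jig [0.16 0.   0.73] q7 -0.22 gap 3.0415994403812578e-05
```

```bash
python3 -m creep '[[[0,0,40],0,1],[[0,0,40],0,1],[[0,0,40],0,1],[[0,0,40],0,1],[[0,0,15],0,1],[[0,0,0],0,1],[[4,0,0],0,1],[[4,0,0],0,1],[[4,0,0],0,1],[[4,0,0],0,1],[[4,0,0],0,1],[[0,0,0],0,1]]'; python3 j.py; python3 -m creep '[[[2,0,0],0,1],[[2,0,0],0,1],[[2,0,0],0,1],[[2,0,0],0,1],[[2,0,0],0,1],[[2,0,0],0,1],[[2,0,0],0,1],[[2,0,0],0,1]]';python3 j.py
```

```text
clock: 3.5
position: [0.5573, -0.1596, 0.035]
tcp_rot: [3.141, -0.0, 1.394]
force: [-0.2, 0.7, 0.9]
finger_gap: -0.0001
gripper_force: 0.0
t 3.5 jig mm [ 3.000e-01 -3.668e+02  3.500e+01] yaw-jig deg 90.1 F jig [-0.3   0.62  0.91] q7 -0.4 gap -0.00012050312319252886
clock: 4.3
position: [0.5591, -0.148, 0.0348]
tcp_rot: [-3.141, 0.004, 1.391]
force: [-1.8, -9.1, 4.5]
finger_gap: -0.0001
gripper_force: 4.2
t 4.3 jig mm [   0.  -355.1   34.8] yaw-jig deg 89.9 F jig [-0.17 -9.29  4.45] q7 -0.42 gap -5.479012698223188e-05
```

```bash
python3 -m creep '[[[3,0,0],0,1],[[3,0,0],0,1],[[3,0,0],0,1],[[3,0,0],0,1],[[3,0,0],0,1],[[3,0,0],0,1],[[3,0,0],0,1],[[3,0,0],0,1]]' >/dev/null;python3 j.py;  python3 -m creep '[[[2,0,0],0,1],[[2,0,0],0,1],[[2,0,0],0,1],[[2,0,0],0,1],[[2,0,0],0,1],[[2,0,0],0,1]]'>/dev/null;python3 j.py
python3 - <<'E'
from h import *
cap('top','t2');p,w=cloud('t2')
im=cv2.resize(p[170:260,190:400],None,fx=3.8,fy=3.8,interpolation=cv2.INTER_CUBIC);cv2.imwrite('pics/c2.png',im[...,::-1])
E
```

```text
t 5.1 jig mm [  -0.  -332.2   34.9] yaw-jig deg 89.8 F jig [ -0.4  -10.98   3.68] q7 -0.46 gap 0.00031683730058175246
t 5.7 jig mm [-1.00e-01 -3.20e+02  3.48e+01] yaw-jig deg 89.9 F jig [ -1.35 -10.     3.9 ] q7 -0.48 gap -0.00015427419927390302
```

View pics/c2.png

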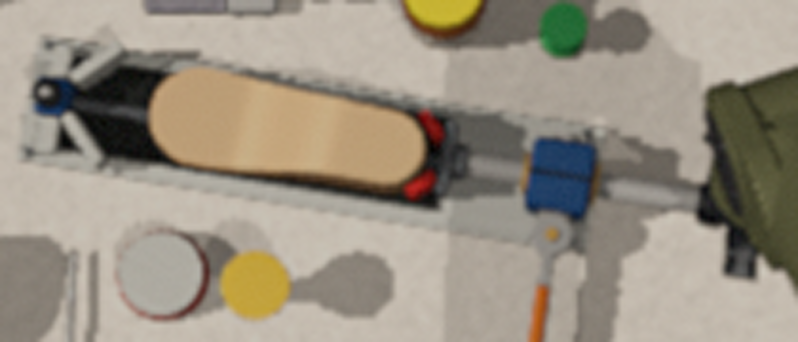

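The crop shows the pad almost at the wedge's heel (425,160) and the toe at (150,115), about 50 mm short of the stop. I'll keep pushing.

```bash
python3 -m creep '[[[2,0,0],0,1],[[2,0,0],0,1],[[2,0,0],0,1],[[2,0,0],0,1],[[2,0,0],0,1],[[2,0,0],0,1]]' >/dev/null;python3 j.py;  python3 -m creep '[[[2,0,0],0,1],[[2,0,0],0,1],[[2,0,0],0,1],[[2,0,0],0,1],[[2,0,0],0,1],[[2,0,0],0,1]]'>/dev/null;python3 j.py;python3 -m creep '[[[2,0,0],0,1],[[2,0,0],0,1],[[2,0,0],0,1]]'>/dev/null;python3 j.py
```

```text
t 6.35 jig mm [-1.000e-01 -3.085e+02  3.480e+01] yaw-jig deg 89.8 F jig [ -1.77 -11.26   5.32] q7 -0.5 gap 0.0001258813584063173
t 6.95 jig mm [-2.000e-01 -2.966e+02  3.480e+01] yaw-jig deg 89.8 F jig [ -0.19 -11.04   5.92] q7 -0.52 gap -0.00034738064212978505
t 7.25 jig mm [-2.000e-01 -2.906e+02  3.480e+01] yaw-jig deg 89.8 F jig [ -0.51 -11.34   5.58] q7 -0.53 gap -6.843227368879858e-05
```

```bash
for i in 1 2; do python3 -m creep '[[[1,0,0],0,1],[[1,0,0],0,1],[[1,0,0],0,1]]' >/dev/null;python3 j.py;done
```

```text
t 7.55 jig mm [-2.000e-01 -2.873e+02  3.480e+01] yaw-jig deg 89.8 F jig [ -0.11 -11.44   6.01] q7 -0.54 gap 0.00012454760279146466
t 7.85 jig mm [  -0.3 -284.4   34.8] yaw-jig deg 89.8 F jig [ -1.95 -11.19   4.8 ] q7 -0.54 gap -0.00011937571721928074
```

```bash
python3 -m creep '[[[1,0,0],0,1],[[1,0,0],0,1],[[1,0,0],0,1]]' >/dev/null;python3 j.py;
```

```text
t 8.15 jig mm [  -0.3 -281.4   34.8] yaw-jig deg 89.8 F jig [ -0.8  -11.56   5.58] q7 -0.55 gap 7.180383146670478e-05
```

```bash
python3 -m creep '[[[1,0,0],0,1],[[1,0,0],0,1],[[1,0,0],0,1]]' >/dev/null;python3 j.py;
```

```text
t 8.45 jig mm [-2.000e-01 -2.784e+02  3.480e+01] yaw-jig deg 89.8 F jig [ -1.89 -10.34   5.59] q7 -0.55 gap 0.00015117089755126365
```

```bash
for i in 1 2; do python3 -m creep '[[[1,0,0],0,1],[[1,0,0],0,1],[[1,0,0],0,1]]' >/dev/null;python3 j.py;done
```

```text
t 8.75 jig mm [  -0.3 -275.4   34.8] yaw-jig deg 89.8 F jig [ -1.83 -10.72   5.91] q7 -0.55 gap -1.9978391259804423e-05
t 9.05 jig mm [  -0.3 -272.4   34.8] yaw-jig deg 89.8 F jig [ -0.98 -11.17   5.83] q7 -0.56 gap -4.6513200383809535e-05
```

```bash
python3 -m creep '[[[1,0,0],0,1],[[1,0,0],0,1],[[1,0,0],0,1]]' >/dev/null;python3 j.py;
```

```text
t 9.35 jig mm [  -0.3 -269.4   34.8] yaw-jig deg 89.8 F jig [ -0.8  -10.34   5.56] q7 -0.56 gap -5.9461810969538395e-05
```

```bash
python3 -m creep '[[[1,0,0],0,1],[[1,0,0],0,1]]' >/dev/null;python3 j.py;
```

```text
t 9.55 jig mm [  -0.3 -267.4   34.8] yaw-jig deg 89.8 F jig [ -1.52 -10.4    5.9 ] q7 -0.57 gap 7.746266868898752e-05
```

```bash
python3 -m creep '[[[1,0,0],0,1],[[1,0,0],0,1],[[1,0,0],0,1]]' >/dev/null;python3 j.py;
```

```text
t 9.85 jig mm [  -0.3 -264.4   34.8] yaw-jig deg 89.8 F jig [ -0.48 -11.45   6.07] q7 -0.57 gap 0.00022872490612084093
```

```bash
python3 -m creep '[[[1,0,0],0,1],[[1,0,0],0,1]]' >/dev/null;python3 j.py;
```

```text
t 10.05 jig mm [  -0.3 -262.7   34.7] yaw-jig deg 89.8 F jig [ -1.53 -11.43   6.72] q7 -0.58 gap 9.595930451438754e-05
```

Possibly the first sign of contact (the last row advanced only 1.7 mm), so I'll take smaller steps.

```bash
python3 -m creep '[[[1,0,0],0,1],[[1,0,0],0,1]]' >/dev/null;python3 j.py;
```

```text
t 10.25 jig mm [  -0.4 -261.9   34.7] yaw-jig deg 89.8 F jig [ -1.58 -15.94   7.57] q7 -0.58 gap 2.2008426765764712e-05
```

```bash
python3 -m creep '[[[0.5,0,0],0,1],[[0.5,0,0],0,1]]' >/dev/null;python3 j.py;
```

```text
t 10.45 jig mm [  -0.3 -261.6   34.7] yaw-jig deg 89.8 F jig [ -0.75 -15.55   7.17] q7 -0.58 gap 5.466888428086328e-05
```

```bash
python3 -m creep '[[[0.5,0,0],0,1],[[0.5,0,0],0,1],[[0,0,0],0,1],[[0,0,0],0,1],[[0,0,0],0,1]]' >/dev/null;python3 j.py; python3 -m creep '[[[0,0,0],0,1]]' >/dev/null;python3 j.py
```

```text
t 10.95 jig mm [  -0.4 -261.2   34.7] yaw-jig deg 89.7 F jig [ -0.39 -16.73   8.2 ] q7 -0.58 gap -6.727193048551092e-05
t 11.05 jig mm [  -0.4 -261.2   34.7] yaw-jig deg 89.7 F jig [ -1.66 -15.83   8.37] q7 -0.58 gap 0.0002496848517837153
```

```bash
python3 -m creep '[[[-5,0,0],0,1],[[-25,0,0],0,1],[[0,0,-40],0,1],[[0,0,-40],0,1],[[0,0,-30],0,1],[[36,-29.5,0],0,1],[[36,-29.5,0],0,1],[[36,-29.5,0],0,1],[[36,-29.5,0],0,1],[[0,0,0],0,1],[[0,0,0],0,1]]' >/dev/null;python3 j.py
python3 - <<'E'
from h import *
cap('wrist','w1')
E
```

```text
t 12.15 jig mm [-118.6 -138.8  145. ] yaw-jig deg 90.2 F jig [ 1.06 -0.85 -0.02] q7 -0.75 gap 9.038242815007283e-05
```

View pics/w1.png

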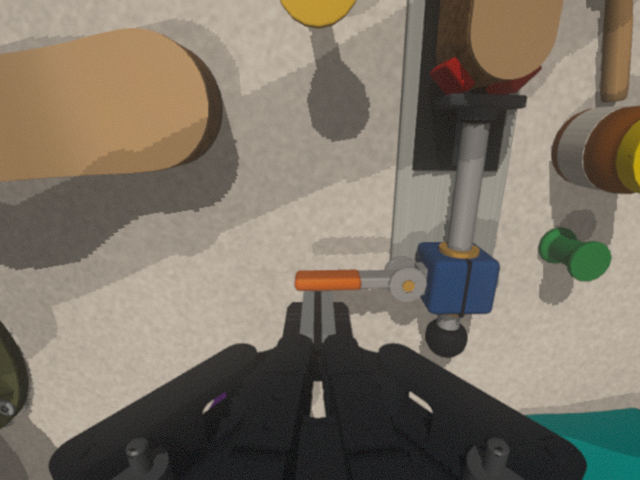

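The wrist view shows the orange lever at (295–360,280), the pivot at (407,285) and the tips at (318,310). The wedge's heel sits in the red pad. I'll measure the lever from this view.

```bash
python3 - <<'E'
from j import *
p,w=cloud('w1');hsv=cv2.cvtColor(p,cv2.COLOR_RGB2HSV)
def J(m):
    q=w[m];q=q[~np.isnan(q[:,0])];return np.c_[(q[:,:2]-O)@X,(q[:,:2]-O)@Y,q[:,2]]*1e3
v,u=np.mgrid[0:480,0:640]
for n,m in dict(lever=(hsv[...,0]<15)&(hsv[...,1]>180)&(u>285)&(u<370)&(v>265)&(v<295),piv=(abs(u-408)<5)&(abs(v-286)<5),blue=(hsv[...,0]>100)&(hsv[...,0]<125)&(hsv[...,1]>120)&(u>410)&(u<500)&(v>235)&(v<320)&(w[...,2]>.06)).items():
    q=J(m);print(n,len(q),np.median(q,0).round(1),q.min(0).round(1),q.max(0).round(1))
E
```

```text
t 12.2 jig mm [-117.8 -139.9  144.7] yaw-jig deg 90.1 F jig [ 0.61 -0.36  0.36] q7 -0.75 gap 0.000101016768766971
lever 890 [-107.6 -178.5   51.8] [-135.6 -185.8   35. ] [ -82.1 -175.    54.3]
piv 81 [ -41.7 -180.2   56.6] [ -45.4 -184.8   55. ] [ -37.5 -176.3   58. ]
blue 2363 [  -3.8 -175.9   64.4] [ -23.6 -201.8   60. ] [  27.7 -155.3   67. ]
```

```bash
python3 -m creep '[[[0,0,40],0,1],[[0,0,40],0,1],[[0,0,28],0,1],[[0,0,0],0,1],[[-10,0,0],0,1],[[-8,0,0],0,1],[[0,0,0],0,1]]' >/dev/null;python3 j.py
python3 -m creep '[[[-6.6,-1.5,0],-5,1],[[-6.6,-1.5,0],-5,1],[[-6.6,-1.5,0],-5,1],[[-6.6,-1.5,0],-5,1],[[-6.6,-1.5,0],-5,1],[[-6.6,-1.5,0],-5,1],[[-6.6,-1.5,0],-5,1],[[-6.6,-1.5,0],-5,1]]' >/dev/null;python3 j.py
```

```text
t 12.9 jig mm [-117.1 -160.    37.8] yaw-jig deg 89.9 F jig [-0.17 -1.16  0.11] q7 -0.87 gap 0.000346109991200648
t 13.7 jig mm [-112.8 -211.4   37.8] yaw-jig deg 130.2 F jig [ 0.98 -0.82  0.34] q7 -0.24 gap 5.384180544069205e-05
```

```bash
python3 -m creep '[[[-6.6,-1.5,0],-5,1],[[-6.6,-1.5,0],-5,1],[[-6.6,-1.5,0],-5,1],[[-6.6,-1.5,0],-5,1],[[-6.6,-1.5,0],-5,1]]' >/dev/null;python3 j.py
python3 -m creep '[[[-6.6,-1.5,0],-5,1],[[-6.6,-1.5,0],-5,1],[[-6.6,-1.5,0],-5,1]]' >/dev/null;python3 j.py
```

```text
t 14.2 jig mm [ -92.4 -238.3   37.8] yaw-jig deg 155.2 F jig [0.18 0.49 0.73] q7 0.17 gap 0.00017217681159633816
t 14.5 jig mm [ -75.4 -249.3   37.8] yaw-jig deg 170.2 F jig [ 0.1  -0.01 -0.15] q7 0.42 gap -0.00012694464788859592
```

There's no resistance at 80°, so I'll look.

```bash
python3 - <<'E'
from h import *
cap('wrist','w2');cap('top','t3');p,w=cloud('t3')
im=cv2.resize(p[170:280,280:420],None,fx=3.5,fy=3.5,interpolation=cv2.INTER_CUBIC)
a=np.hstack([im[:385],cv2.resize(cloud('w2')[0],(310,232))[0:1].repeat(385,0)*0]);a[:232,490:800]=cv2.resize(cloud('w2')[0],(310,232))
cv2.imwrite('pics/c3.png',a[...,::-1])
E
```

```text
(no output)
```

View pics/c3.png

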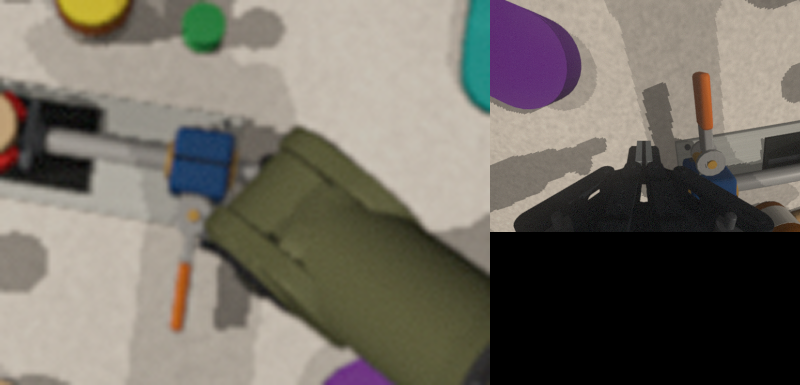

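Crop: the lever is still open (tip at (177,328)), and in the wrist view the tips stand on its -y side, so they passed it without moving it. I'll check where the tips really are.

```bash
python3 - <<'E'
from j import *
p,w=cloud('w2');hsv=cv2.cvtColor(p,cv2.COLOR_RGB2HSV);v,u=np.mgrid[0:480,0:640]
jq=lambda q:np.c_[(q[:,:2]-O)@X,(q[:,:2]-O)@Y,q[:,2]]*1e3
for r in range(285,350,6): print(r,[jq(w[r,c][None])[0].round(0).tolist() for c in (296,304,312,320,328,336)])
q=jq(w[(hsv[...,0]<15)&(hsv[...,1]>180)&(u>400)&(u<460)&(v>130)&(v<280)]);q=q[~np.isnan(q[:,0])];print(np.percentile(q,[2,50,98],axis=0).round(1)); print(cv2.fitLine(q[:,:2].astype(np.float32),2,0,.01,.01).ravel())
z=np.load('pics/w2.npz');print(z['e'][:3,3], s['position'])
cv2.imwrite('pics/c4.png',np.vstack([p[100:400,150:550]]).repeat(2,0).repeat(2,1)[...,::-1])
E
```

```text
t 14.6 jig mm [ -75.  -249.4   37.4] yaw-jig deg 170.0 F jig [-0.16 -0.22 -0.25] q7 0.42 gap 0.00022713028739736532
285 [[-60.0, -265.0, -1.0], [-59.0, -260.0, -1.0], [-58.0, -255.0, -1.0], [-57.0, -250.0, -1.0], [-56.0, -244.0, -1.0], [-55.0, -239.0, -1.0]]
291 [[-55.0, -266.0, -2.0], [-86.0, -253.0, 61.0], [-85.0, -249.0, 61.0], [-85.0, -245.0, 61.0], [-84.0, -242.0, 60.0], [-51.0, -240.0, -1.0]]
297 [[-51.0, -267.0, -2.0], [-86.0, -252.0, 67.0], [-86.0, -249.0, 68.0], [-86.0, -245.0, 68.0], [-84.0, -242.0, 67.0], [-47.0, -240.0, -1.0]]
303 [[-83.0, -257.0, 66.0], [-86.0, -252.0, 73.0], [-86.0, -249.0, 73.0], [-86.0, -245.0, 74.0], [-85.0, -242.0, 73.0], [-80.0, -239.0, 66.0]]
309 [[-83.0, -256.0, 71.0], [-87.0, -252.0, 79.0], [-86.0, -249.0, 78.0], [-85.0, -245.0, 78.0], [-84.0, -242.0, 77.0], [-80.0, -239.0, 71.0]]
315 [[-83.0, -256.0, 76.0], [-86.0, -252.0, 83.0], [-86.0, -249.0, 83.0], [-85.0, -245.0, 83.0], [-85.0, -242.0, 83.0], [-80.0, -239.0, 76.0]]
321 [[-83.0, -256.0, 81.0], [-86.0, -252.0, 87.0], [-86.0, -249.0, 88.0], [-85.0, -246.0, 87.0], [-85.0, -242.0, 87.0], [-81.0, -240.0, 82.0]]
327 [[-83.0, -256.0, 86.0], [-86.0, -252.0, 91.0], [-86.0, -249.0, 91.0], [-85.0, -246.0, 91.0], [-85.0, -243.0, 92.0], [-80.0, -240.0, 85.0]]
333 [[-83.0, -255.0, 90.0], [-87.0, -251.0, 96.0], [-86.0, -248.0, 96.0], [-86.0, -246.0, 96.0], [-85.0, -243.0, 95.0], [-80.0, -240.0, 89.0]]
339 [[-90.0, -253.0, 103.0], [-87.0, -251.0, 100.0], [-84.0, -249.0, 96.0], [-83.0, -246.0, 96.0], [-86.0, -243.0, 101.0], [-87.0, -240.0, 103.0]]
345 [[-89.0, -253.0, 105.0], [-88.0, -251.0, 105.0], [-82.0, -249.0, 98.0], [-80.0, -247.0, 95.0], [-86.0, -243.0, 104.0], [-85.0, -240.0, 104.0]]
[[-135.  -185.1   51.1]
 [-110.1 -181.4   52.5]
 [ -83.8 -177.8   53.8]]
[ 9.9994993e-01  1.0006323e-02 -1.0990931e+02 -1.8136856e+02]
[ 0.42658505 -0.00149109  0.20053673] [ 0.50394362 -0.03074591  0.03741641]
```

View pics/c4.png

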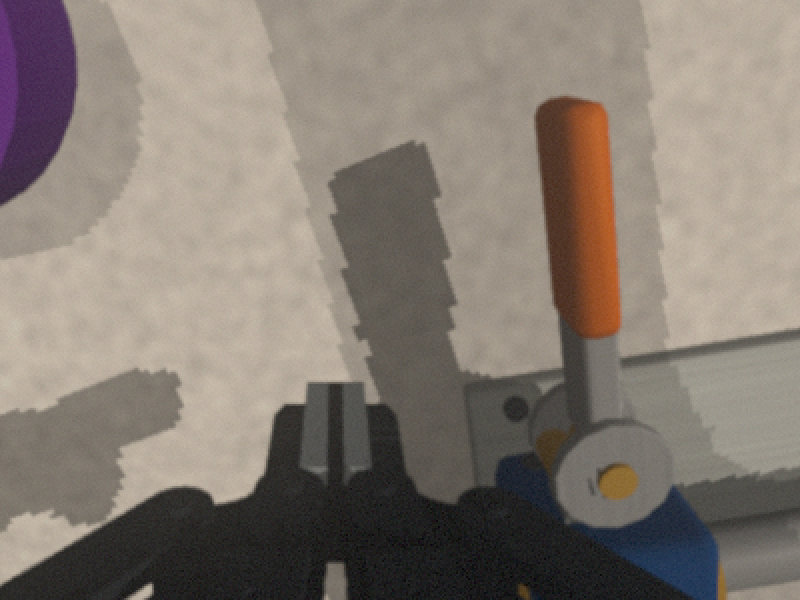

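The visible fingertips end near z 57 mm while the TCP reads 37 mm, so they passed over the 54 mm handle. I'll go back and push about 20 mm lower.

```bash
python3 -m creep '[[[0,0,-35],0,1],[[0,0,-35],0,1],[[19.2,28.4,0],0,1],[[19.2,28.4,0],0,1],[[19.2,28.4,0],0,1]]' >/dev/null; python3 -m creep '[[[0,0,0],8,1],[[0,0,0],8,1],[[0,0,0],8,1],[[0,0,0],8,1],[[0,0,0],8,1],[[0,0,0],8,1],[[0,0,0],8,1],[[0,0,0],8,1],[[0,0,0],8,1],[[0,0,0],8,1],[[0,0,0],0,1]]' >/dev/null;python3 j.py
```

```text
t 16.2 jig mm [-118.4 -154.3  107.5] yaw-jig deg 89.8 F jig [ 0.52 -0.24 -0.29] q7 -0.79 gap -0.00012672277848424417
```

```bash
python3 -m creep '[[[4,0,40],0,1],[[0,0,35],0,1],[[0,0,14],0,1],[[0,0,0],0,1],[[-5,0,0],0,1],[[-5,0,0],0,1],[[0,0,0],0,1]]' >/dev/null;python3 j.py
python3 -m creep '[[[-6.6,-1.5,0],-5,1],[[-6.6,-1.5,0],-5,1],[[-6.6,-1.5,0],-5,1],[[-6.6,-1.5,0],-5,1],[[-6.6,-1.5,0],-5,1],[[-6.6,-1.5,0],-5,1],[[-6.6,-1.5,0],-5,1],[[-6.6,-1.5,0],-5,1]]' >/dev/null;python3 j.py
python3 -m creep '[[[-6.6,-1.5,0],-5,1],[[-6.6,-1.5,0],-5,1],[[-6.6,-1.5,0],-5,1],[[-6.6,-1.5,0],-5,1]]' >/dev/null;python3 j.py
```

```text
t 16.9 jig mm [-117.7 -161.7   18.6] yaw-jig deg 90.0 F jig [ 0.2  -0.6  -0.93] q7 -0.91 gap -0.00023643756400322028
t 17.7 jig mm [-114.3 -212.4   18.5] yaw-jig deg 130.3 F jig [-4.58  4.98  1.66] q7 -0.29 gap -0.00016187498519690743
t 18.1 jig mm [-100.8 -234.4   18.3] yaw-jig deg 150.3 F jig [-8.87  4.63  5.  ] q7 0.04 gap 8.723976697261812e-05
```

Now it is engaged, with about 10 N of resistance. I'll continue in short calls.

```bash
python3 -m creep '[[[-6.6,-1.5,0],-5,1],[[-6.6,-1.5,0],-5,1],[[-6.6,-1.5,0],-5,1]]' >/dev/null;python3 j.py
python3 -m creep '[[[-6.6,-1.5,0],-5,1],[[-6.6,-1.5,0],-5,1],[[-6.6,-1.5,0],-5,1]]' >/dev/null;python3 j.py
```

```text
t 18.4 jig mm [ -84.8 -247.8   18.3] yaw-jig deg 165.3 F jig [-7.81  1.8   6.33] q7 0.3 gap -0.0002505702670431133
t 18.7 jig mm [ -64.6 -256.6   18.3] yaw-jig deg 180.2 F jig [-2.38  0.38  1.56] q7 0.55 gap 0.00013093698132814196
```

```bash
python3 -m creep '[[[-4,-0.9,0],-3,1],[[-4,-0.9,0],-3,1],[[0,0,0],0,1]]' >/dev/null;python3 j.py
```

```text
t 19.0 jig mm [ -59.9 -258.4   17.6] yaw-jig deg 186.1 F jig [-1.285e+01  1.000e-02  7.640e+00] q7 0.65 gap 7.705587409078023e-05
```

```bash
python3 -m creep '[[[-4,-0.9,0],-3,1],[[0,0,0],0,1]]' >/dev/null;python3 j.py
python3 - <<'E'
from j import *
cap('wrist','w3');p,w=cloud('w3');cv2.imwrite('pics/c5.png',p[...,::-1])
E
```

```text
t 19.2 jig mm [ -59.8 -259.1   17.3] yaw-jig deg 189.2 F jig [-24.11  -1.13  16.89] q7 0.7 gap -0.00015286744154422658
t 19.2 jig mm [ -59.8 -259.1   17.3] yaw-jig deg 189.2 F jig [-24.11  -1.13  16.89] q7 0.7 gap -0.00015286744154422658
```

View pics/c5.png

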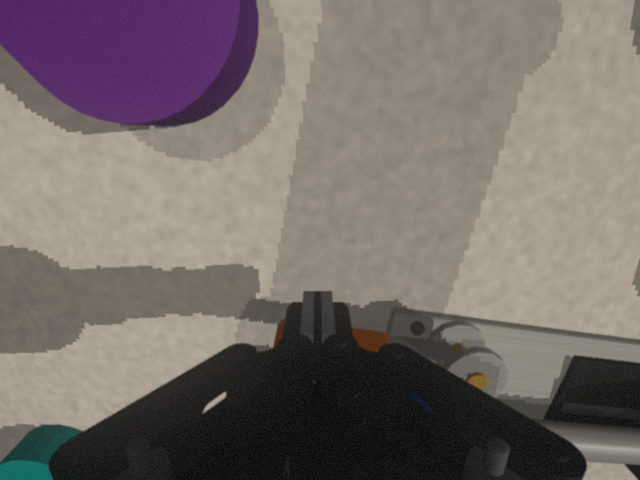

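The force jumped with no further motion, so this is the stop. In the view the orange lever (275–390,335) runs beside the bar. I'll back off and check.

```bash
python3 -m creep '[[[5,0,0],0,1],[[15,0,0],0,1],[[30,0,0],0,1],[[30,0,0],0,1],[[0,0,-40],0,1],[[0,0,-40],0,1],[[40,0,-40],0,1],[[40,0,0],0,1],[[0,0,0],0,1]]' >/dev/null;python3 j.py
python3 - <<'E'
from j import *
cap('top','t4');p,w=cloud('t4');hsv=cv2.cvtColor(p,cv2.COLOR_RGB2HSV);v,u=np.mgrid[0:480,0:640]
m=(hsv[...,0]<16)&(hsv[...,1]>120)&(u>335)&(u<400)&(v>215)&(v<250)&(w[...,2]>.03)
q=w[m];q=np.c_[(q[:,:2]-O)@X,(q[:,:2]-O)@Y]*1e3
if len(q): print(len(q),q.min(0),q.max(0),cv2.fitLine(q.astype(np.float32),2,0,.01,.01).ravel())
im=cv2.resize(p[170:260,190:400],None,fx=3.8,fy=3.8,interpolation=cv2.INTER_CUBIC);cv2.imwrite('pics/c6.png',im[...,::-1])
E
```

```text
t 20.15 jig mm [-209.7 -284.5  133.3] yaw-jig deg 189.1 F jig [ 1.66 -1.27 -0.41] q7 0.85 gap 2.8728222669314577e-05
t 20.15 jig mm [-209.7 -284.5  133.3] yaw-jig deg 189.1 F jig [ 1.66 -1.27 -0.41] q7 0.85 gap 2.8728222669314577e-05
71 [ -49.10931594 -272.91661941] [ -37.72411581 -220.08933226] [ 1.6361298e-02 -9.9986613e-01 -4.3721813e+01 -2.4712888e+02]
```

View pics/c6.png

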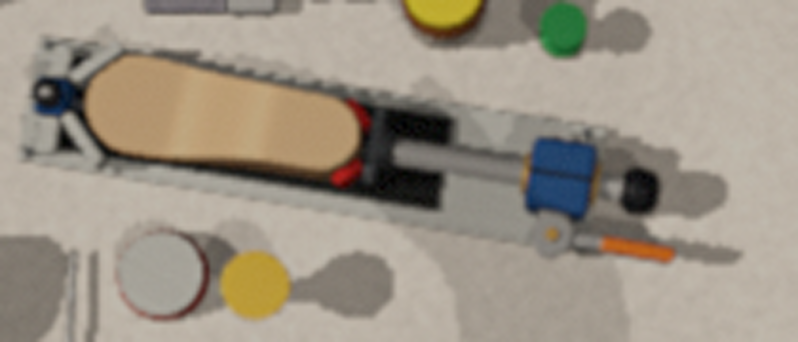

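By the fit the lever now stands at about 1.58 rad (parallel to the bar), just short of over-centre, so something else may have blocked the finger. The wedge is home in the V. I'll check which gripper part is low near the jig.

```bash
python3 - <<'E'
from j import *
p,w=cloud('w3');q=np.stack([(w[...,:2]-O)@X,(w[...,:2]-O)@Y,w[...,2]],-1)*1e3
for r in range(285,400,10): print(r,[q[r,c].round(0).astype(int).tolist() if np.isfinite(q[r,c,0]) else None for c in (290,304,318,332,348,365,385,400,430,460,480)])
E
python3 - <<'E'
from j import *
cap('wrist','w4');p,w=cloud('w4');hsv=cv2.cvtColor(p,cv2.COLOR_RGB2HSV)
q=np.stack([(w[...,:2]-O)@X,(w[...,:2]-O)@Y,w[...,2]],-1)*1e3
m=(hsv[...,0]<15)&(hsv[...,1]>150)&(q[...,2]>30)&(q[...,2]<60)&(q[...,1]<-190)&(q[...,1]>-300)&(abs(q[...,0]+40)<40)
a=q[m];print(len(a));
if len(a): print(a.min(0),a.max(0),cv2.fitLine(a[:,:2].astype(np.float32),2,0,.01,.01).ravel())
E
```

```text
t 20.2 jig mm [-206.9 -284.   133.5] yaw-jig deg 189.0 F jig [ 0.55  0.04 -0.42] q7 0.85 gap -0.0004552593013822953
285 [[-49, -273, -1], [-50, -265, -2], [-52, -257, -1], [-53, -248, -2], [-55, -239, -1], [-57, -229, -1], [-58, -217, -2], [-60, -208, -2], [-63, -190, -2], [-66, -172, 0], [-68, -159, -2]]
295 [[-43, -272, -1], [-68, -266, 45], [-69, -260, 45], [-71, -253, 46], [-48, -238, -1], [-50, -227, -2], [-52, -215, -2], [-54, -207, 0], [-56, -188, -1], [-59, -170, -2], [-61, -158, -1]]
305 [[-63, -271, 47], [-68, -265, 54], [-69, -260, 55], [-70, -254, 54], [-42, -236, -1], [-44, -226, -1], [-46, -214, 0], [-47, -205, -1], [-50, -186, -2], [-52, -168, -2], [-55, -155, -2]]
315 [[-64, -271, 56], [-68, -265, 63], [-69, -260, 62], [-70, -254, 62], [-68, -246, 56], [-36, -225, -2], [-39, -213, -1], [-45, -206, 8], [-47, -188, 6], [-46, -166, -1], [-48, -153, -1]]
325 [[-64, -270, 64], [-68, -265, 69], [-69, -259, 69], [-70, -254, 70], [-67, -247, 64], [-30, -223, 0], [-32, -211, -1], [-39, -205, 8], [-41, -187, 7], [-57, -183, 31], [-46, -157, 8]]
335 [[-68, -270, 77], [-69, -265,
[... 895 characters left out ...]
, [-45, -189, 56], [-46, -180, 56]]
385 [[-73, -268, 108], [-69, -264, 103], [-13, -250, 37], [-73, -256, 106], [-75, -252, 108], [-77, -248, 109], [-66, -237, 94], [-67, -233, 95], [-74, -227, 102], [-76, -219, 103], [-41, -179, 57]]
395 [[-74, -268, 112], [-66, -263, 103], [-12, -250, 44], [-69, -255, 105], [-76, -253, 112], [-76, -248, 112], [-61, -236, 94], [-63, -232, 95], [-74, -228, 106], [-76, -220, 107], [-77, -214, 107]]
t 20.2 jig mm [-206.9 -284.   133.5] yaw-jig deg 189.0 F jig [ 0.55  0.04 -0.42] q7 0.85 gap -0.0004552593013822953
272
[ -49.21336922 -263.51218524   30.04922226] [ -36.85729495 -250.16674889   53.6689942 ] [   0.47203806    0.88157815  -45.21974    -257.61707   ]
```

Everything fits the lever being fully shut. It stopped dead parallel to the bar under 24 N and stayed there when released. The resistance began at about 0.65 rad measured from the jig's -x, so joint zero lies about 0.23 rad behind that, and parallel to the bar equals 1.80. The wedge sits in line and home in the V, and the robot is clear.

```bash
python3 -c "
from station import arm
print(arm.hand_in())"
```

```text
the job is handed in; nothing more can be done
None
```

I've handed the job in at about 20 s. As far as I could measure, the wedge is clamped: its toe is home in the V stop, with an estimated 7 N on it from the heel pad. The cam lever stayed shut along the bar when released; I took that as its 1.80 rad stop from where it stopped and the resistance on the way, since I couldn't read the joint. The judge returned no result.

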